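# Set out connector hoods in size order on a kitting board

## Robot

A 6-joint arm with a two-finger parallel gripper is mounted at the origin on the work surface. World frame = base frame: x ahead of the robot, y to its left, z up, the work surface at z = 0. Lengths are in m, angles in degrees, forces in N, time in s.
With the tool pointing down it reaches from about 0.25 to 0.725 m from the base axis. Payload 9.7 kg.
Tool frame: the origin (TCP) lies on the mounting face of the last link; the fingertips stand 173 mm ahead of it and the grasp point (between the pads) lies 155 mm ahead of it; z points along the fingers, y is the line along which they close (so a half turn about z gives the same grasp; the last joint's range is limited). The gripper opens to 85 mm and grips with 20 to 120 N. Pads are 22 mm wide; open, the fingers measure 114 mm over their backs; the gripper's body (76 mm by 85 mm) begins 54 mm behind the grasp point. The pads swing forward as they close: fully open they stand 13 mm farther back than shut.
Start: joints at [73.854, 4.979, 10.078, 95.1, 0, 90], TCP at [0.153, 0.528, 0.405] pointing down, gripper open.
Joint ranges: [-179.16, 179.16], [-48.56, 103.87], [-65.8, 70.77], [-126.05, 130.52], [-82.76, 87.17], [-180, 180]. Speed limits (degrees/s): [127.2, 127.2, 147.25, 180, 180, 180].

## Interface

Orientations are given as [roll, pitch, yaw] about the fixed x, y, z axes, in that order (R = Rz(yaw) Ry(pitch) Rx(roll)).
In Python, from workcell import bot, camera, camera_model, outline_of, pinpoint gives the robot as it stands.
- The arm moves only by the tool move_arm, never from a script. Its arguments are lists of equal length, an entry for each row: "jaw": the closure, from 0 (fully open) to 1 (shut); "delta_pos": the shift along the world's x, y, z in m, a list of three; "yaw": the turn about the world's z in rad. In form: {"jaw": [jaw, ...], "delta_pos": [[dx, dy, dz], ...], "yaw": [yaw, ...]}. A call has 1 to 10 rows; each row shifts and turns the commanded pose from where the row before left it; what a row does not reach is not made up. A row lasts 1/12 s, in which the tool goes at most 41.7 mm and 7.16 degrees, less where a joint would pass 70% of its speed; a pose out of reach is approached as far as the arm can. A call with a gripper value outside its range is refused whole. The fingers move at their own pace and stop on an object; "force" is the grip in N (left out, the last holds). Time passes only in rows, so rows that do not move let the fingers close. It gives the time, the measured TCP pose, the force, the opening and the grip force at its end, in the units of the state.
- bot.get_obs(): the state, without advancing time (a new reading comes with each control period).
- camera(name): name is "scene" or "top" or "wrist"; returns the picture (420x560x3 uint8, red, green, blue); there is no depth.
- camera_model(name): a dict with "fx", "fy", "cx", "cy" (pixels), "R" (3x3) and "t" (3): a world point X has camera coordinates R X + t. Camera axes: x right, y down, z forward; pixel columns grow to the right and rows downward; lengths in m; the calibration is good to about 2 mm. A picture is of the moment at which its call begins: read the wrist's pose just before it. camera_model takes no time and is no camera call; for the wrist camera it gives the pose at the moment of the call.
- bot.job_done(): hands the job in; it is judged then, once.
Trained networks look in the newest picture that a camera, given by its name, has taken for a name from the list of things; names that differ only in an ending like _2 or _b are one class to them, and where a whole thing is asked for, a point or a joint stands for the part that bears it (a point fixed in the world has none). Each returns a list of dicts, best first, with "confidence" (0 to 1); they miss things now and then, are a little off and sometimes report something else, mostly with a low value. They report only what shows in the picture. A call takes as long as a camera call. They do not tell look-alikes from the thing itself.
- outline_of(camera, thing): "mask" (420x560 bool, what is visible of it) and "xy" ([column, row] in pixels, amid what is visible of it).
- pinpoint(camera, thing): "xy" ([column, row] in pixels: a listed point, or the origin of a listed thing).
The state is a dict: "time": time; "q": joint angles; "qd": joint speeds; "joint_efforts": joint torques, N m; "ee_pos": TCP position; "tcp_rot": TCP orientation; "wrist_force": force on the tool from outside, world axes, zero at the start; "torque": the same for the moment, N m; "opening": finger opening in m; "grasp_force": force on a finger pad.
Only numpy, scipy, OpenCV 4.12 (cv2) and the standard library are available. Lean on these libraries where they do the work, as an engineer would, in place of code of your own. Each camera call takes 0.05 s, during which the arm holds its last target. There are 200 camera calls.

## Task

Set out the four connector hoods on the grey kitting board in order of size, working from the smallest to the largest: the smallest goes on the red mark, the next size on the mark beside it, and so on until the largest stands on the far end mark. Each must stand upright, centred on its own mark, with its length along the row, and be let go before you take the next. Leave the black pot and the screwdriver where they are.

Things in the scene. Friction and masses are not known exactly. Their poses are not given: they have to be found in the camera images.
- hood_1: The smallest connector hood: a loose rectangular die-cast aluminium block with a black foot band, 36 mm long, 26 mm wide and 26 mm high, plus a black cable gland (cylinder 19 mm across, 10 mm tall, blue spot) standing in the middle of its top: 36 mm in all. Starts upright on the table. Origin: centre of its underside. x axis along its length, y across its 26 mm width, z up.
- hood_2: The second-smallest connector hood: a loose rectangular die-cast aluminium block with a black foot band, 48 mm long, 26 mm wide and 32 mm high, plus a black cable gland (cylinder 19 mm across, 10 mm tall, blue spot) standing in the middle of its top: 42 mm in all. Starts upright on the table. Origin: centre of its underside. x axis along its length, y across its 26 mm width, z up.
- hood_3: The third (second-largest) connector hood: a loose rectangular die-cast aluminium block with a black foot band, 60 mm long, 26 mm wide and 38 mm high, plus a black cable gland (cylinder 19 mm across, 10 mm tall, blue spot) standing in the middle of its top: 48 mm in all. Starts upright on the table. Origin: centre of its underside. x axis along its length, y across its 26 mm width, z up.
- hood_4: The largest connector hood: a loose rectangular die-cast aluminium block with a black foot band, 72 mm long, 26 mm wide and 44 mm high, plus a black cable gland (cylinder 19 mm across, 10 mm tall, blue spot) standing in the middle of its top: 54 mm in all. Starts upright on the table. Origin: centre of its underside. x axis along its length, y across its 26 mm width, z up.
- mark_red: The red mark, at one end of the row (which end varies): flat, 78 x 46 mm, black cross at its centre, on top of the fixed grey kitting board (352 x 64 mm, top 8 mm above the table). The four marks form one straight row along the board, 84 mm centre to centre. Origin: its centre, on the board's top. x along the row, y across the board, z up.
- mark_mid_1: A white mark, one of the two inner ones of the row (this or mark_mid_2 is next to the red one): flat, 78 x 46 mm, black cross at its centre, on top of the fixed grey kitting board (352 x 64 mm, top 8 mm above the table). The four marks form one straight row along the board, 84 mm centre to centre. Origin: its centre, on the board's top. x along the row, y across the board, z up.
- mark_mid_2: A white mark, the other inner mark of the row: flat, 78 x 46 mm, black cross at its centre, on top of the fixed grey kitting board (352 x 64 mm, top 8 mm above the table). The four marks form one straight row along the board, 84 mm centre to centre. Origin: its centre, on the board's top. x along the row, y across the board, z up.
- mark_end: A white mark, at the other end of the row from the red mark: flat, 78 x 46 mm, black cross at its centre, on top of the fixed grey kitting board (352 x 64 mm, top 8 mm above the table). The four marks form one straight row along the board, 84 mm centre to centre. Origin: its centre, on the board's top. x along the row, y across the board, z up.
- pot: Bystander: a black round lidded pot, 60 mm across, 50 mm tall, standing on the table beside the work. Origin: centre of its underside.
- driver: Bystander: a screwdriver with an orange handle, 180 mm long, lying on the table beside the work. Origin: underside, about half-way along; x axis along it.
There are look-alikes about, which are no part of the job. What is shaped like the hood_1 but green is not meant.

How it is judged (in metres and radians):
On the way, in this order (a step that is already met when the one before it is completed fails the run):
1. the smallest hood stands on the red mark, released (horizontal distance between hood_1 and mark_red below 0.014 m and z of hood_1 in the frame of mark_red between -0.004 and 0.006 m and angle between hood_1's own z axis and vertical below 0.12 rad and angle between the x axis of hood_1 and the x axis of mark_red, either way round below 0.25 rad and contact force between hood_1 and the fingers below 0.05 N and linear speed of hood_1 below 0.02 m/s), for 0.2 s.
2. the second-smallest hood stands on the mark next to the red one, released (((horizontal distance between mark_red and mark_mid_1 below 0.12 m and horizontal distance between hood_2 and mark_mid_1 below 0.014 m and z of hood_2 in the frame of mark_mid_1 between -0.004 and 0.006 m and angle between hood_2's own z axis and vertical below 0.12 rad and angle between the x axis of hood_2 and the x axis of mark_mid_1, either way round below 0.25 rad) or (horizontal distance between mark_red and mark_mid_2 below 0.12 m and horizontal distance between hood_2 and mark_mid_2 below 0.014 m and z of hood_2 in the frame of mark_mid_2 between -0.004 and 0.006 m and angle between hood_2's own z axis and vertical below 0.12 rad and angle between the x axis of hood_2 and the x axis of mark_mid_2, either way round below 0.25 rad)) and contact force between hood_2 and the fingers below 0.05 N and linear speed of hood_2 below 0.02 m/s), for 0.2 s.
3. the third hood stands on the next mark, released (((horizontal distance between mark_red and mark_mid_1 below 0.12 m and horizontal distance between hood_3 and mark_mid_2 below 0.014 m and z of hood_3 in the frame of mark_mid_2 between -0.004 and 0.006 m and angle between hood_3's own z axis and vertical below 0.12 rad and angle between the x axis of hood_3 and the x axis of mark_mid_2, either way round below 0.25 rad) or (horizontal distance between mark_red and mark_mid_2 below 0.12 m and horizontal distance between hood_3 and mark_mid_1 below 0.014 m and z of hood_3 in the frame of mark_mid_1 between -0.004 and 0.006 m and angle between hood_3's own z axis and vertical below 0.12 rad and angle between the x axis of hood_3 and the x axis of mark_mid_1, either way round below 0.25 rad)) and contact force between hood_3 and the fingers below 0.05 N and linear speed of hood_3 below 0.02 m/s), for 0.2 s.
4. the largest hood stands on the end mark, released (horizontal distance between hood_4 and mark_end below 0.014 m and z of hood_4 in the frame of mark_end between -0.004 and 0.006 m and angle between hood_4's own z axis and vertical below 0.12 rad and angle between the x axis of hood_4 and the x axis of mark_end, either way round below 0.25 rad and contact force between hood_4 and the fingers below 0.05 N and linear speed of hood_4 below 0.02 m/s), for 0.2 s.
At the end, for the whole second after the job is handed in: Every hood stands upright (within 0.12 rad) and at rest on the kitting board, its centre within 14 mm of the centre of its own mark and its length along the row within 0.25 rad: the smallest on the red mark, then the second, the third and the largest, in order along the row, all released (horizontal distance between hood_1 and mark_red below 0.014 m and z of hood_1 in the frame of mark_red between -0.004 and 0.006 m and angle between each of hood_1, hood_4's own z axis and vertical below 0.12 rad and angle between the x axis of hood_1 and the x axis of mark_red, either way round below 0.25 rad and horizontal distance between hood_4 and mark_end below 0.014 m and z of hood_4 in the frame of mark_end between -0.004 and 0.006 m and angle between the x axis of hood_4 and the x axis of mark_end, either way round below 0.25 rad and ((horizontal distance between mark_red and mark_mid_1 below 0.12 m and horizontal distance between hood_2 and mark_mid_1 below 0.014 m and z of hood_2 in the frame of mark_mid_1 between -0.004 and 0.006 m and angle between each of hood_2, hood_3's own z axis and vertical below 0.12 rad and angle between the x axis of hood_2 and the x axis of mark_mid_1, either way round below 0.25 rad and horizontal distance between hood_3 and mark_mid_2 below 0.014 m and z of hood_3 in the frame of mark_mid_2 between -0.004 and 0.006 m and angle between the x axis of hood_3 and the x axis of mark_mid_2, either way round below 0.25 rad) or (horizontal distance between mark_red and mark_mid_2 below 0.12 m and horizontal distance between hood_2 and mark_mid_2 below 0.014 m and z of hood_2 in the frame of mark_mid_2 between -0.004 and 0.006 m and angle between each of hood_2, hood_3's own z axis and vertical below 0.12 rad and angle between the x axis of hood_2 and the x axis of mark_mid_2, either way round below 0.25 rad and horizontal distance between hood_3 and mark_mid_1 below 0.014 m and z of hood_3 in the frame of mark_mid_1 between -0.004 and 0.006 m and angle between the x axis of hood_3 and the x axis of mark_mid_1, either way round below 0.25 rad)) and linear speed of each of hood_1, hood_2, hood_3, hood_4 below 0.01 m/s and angular speed of each of hood_1, hood_2, hood_3, hood_4 below 0.1 rad/s); the robot touches nothing.
It fails at once if the black pot or the screwdriver is moved by more than 30 mm (distance of any of pot, driver from where it was at the start of the episode above 0.03 m).
It also fails if it takes over 90 s, if anything falls off the work surface, if the arm or the gripper's body presses on something with over 40 N, if the wrist force passes 120 N, or if a joint passes its speed limit or range.

## Working session

There is one attempt and no reset: what is moved stays moved. The work goes in short steps, Python scripts to look and compute and a tool call to move; the robot and the scene stay as the last step left them, time stands still between calls to the robot, and variables do not carry over. Pictures are saved under pics/ and viewed, at most 14 in all, crops included, and the job is handed in when it is done.

Besides the shell and the picture viewer there is one more tool, called after "Emit:" in YAML: its name, and indented under it one key for each argument. move_arm: Moves the arm, as the interface text tells. Its arguments: {"type":"object","properties":{"jaw":{"type":"array"},"delta_pos":{"type":"array"},"yaw":{"type":"array"},"force":{"type":"number"}},"required":["jaw","delta_pos","yaw"]}

```bash
mkdir -p pics; cat > h.py <<'E'
import numpy as np, cv2
from workcell import bot, camera, camera_model, outline_of, pinpoint
def world(cam,xy,z):
    m=camera_model(cam);R=np.array(m["R"]);t=np.array(m["t"])
    d=R.T@np.array([(xy[0]-m["cx"])/m["fx"],(xy[1]-m["cy"])/m["fy"],1]);c=-R.T@t
    return c+d*(z-c[2])/d[2]
def px(cam,X):
    m=camera_model(cam);p=np.array(m["R"])@np.array(X)+np.array(m["t"])
    return [m["fx"]*p[0]/p[2]+m["cx"],m["fy"]*p[1]/p[2]+m["cy"]]
def save(im,n): cv2.imwrite("pics/"+n,cv2.cvtColor(im,cv2.COLOR_RGB2BGR))
E
python3 - <<'E'
from h import *
for c in("top","scene"):
    save(camera(c),c+"0.png")
    m=camera_model(c);print(c,(-np.array(m["R"]).T@np.array(m["t"])).round(3),m["fx"])
for n in["hood_1","hood_2","hood_3","hood_4","mark_red","mark_mid_1","mark_end","pot","driver"]:
    for r in pinpoint("top",n): 
        print(n,round(r["confidence"],2),np.round(r["xy"]),world("top",r["xy"],0.008 if "mark" in n else 0).round(3))
E
```

```text
top [ 0.352 -0.028  1.192] 510.9417570950527
scene [ 1.267 -0.283  0.789] 488.4258714318453
hood_1 0.68 [258. 219.] [0.5   0.052 0.   ]
hood_1 0.62 [336. 196.] [ 0.549 -0.133  0.   ]
hood_1 0.58 [192. 226.] [0.485 0.21  0.   ]
hood_1 0.57 [314. 225.] [ 0.482 -0.079  0.   ]
hood_1 0.49 [372. 213.] [ 0.507 -0.215  0.   ]
hood_1 0.48 [370. 253.] [ 0.416 -0.205  0.   ]
hood_2 0.68 [258. 219.] [0.5   0.052 0.   ]
hood_2 0.62 [336. 196.] [ 0.549 -0.133  0.   ]
hood_2 0.58 [192. 226.] [0.485 0.21  0.   ]
hood_2 0.57 [314. 225.] [ 0.482 -0.079  0.   ]
hood_2 0.49 [372. 213.] [ 0.507 -0.215  0.   ]
hood_2 0.48 [370. 253.] [ 0.416 -0.205  0.   ]
hood_3 0.68 [258. 219.] [0.5   0.052 0.   ]
hood_3 0.62 [336. 196.] [ 0.549 -0.133  0.   ]
hood_3 0.58 [192. 226.] [0.485 0.21  0.   ]
hood_3 0.57 [314. 225.] [ 0.482 -0.079  0.   ]
hood_3 0.49 [372. 213.] [ 0.507 -0.215  0.   ]
hood_3 0.48 [370. 253.] [ 0.416 -0.205  0.   ]
hood_4 0.68 [258. 219.] [0.5   0.052 0.   ]
hood_4 0.62 [336. 196.] [ 0.549 -0.133  0.   ]
hood_4 0.58 [192. 226.] [0.485 0.21  0.   ]
hood_4 0.57 [314. 225.] [ 0.482 -0.079  0.   ]
hood_4 0.49 [372. 213.] [ 0.507 -0.215  0.   ]
hood_4 0.48 [370. 253.] [ 0.416 -0.205  0.   ]
mark_red 0.73 [251. 155.] [0.652 0.068 0.008]
mark_mid_1 0.97 [282. 150.] [ 0.664 -0.006  0.008]
mark_mid_1 0.64 [315. 143.] [ 0.678 -0.085  0.008]
mark_end 0.73 [350. 138.] [ 0.688 -0.17   0.008]
pot 0.94 [117. 185.] [0.587 0.39  0.   ]
driver 0.64 [191. 225.] [0.489 0.211 0.   ]
driver 0.57 [453. 203.] [ 0.527 -0.404  0.   ]
```

View pics/top0.png

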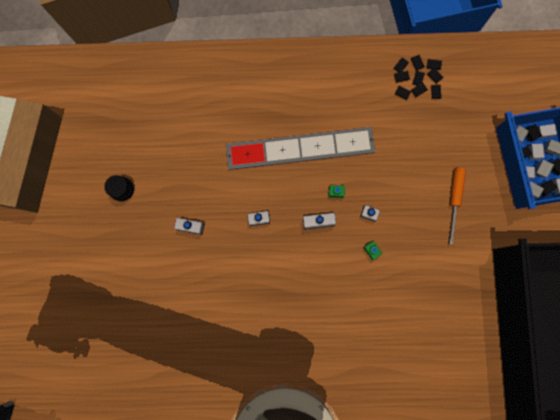

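View pics/scene0.png

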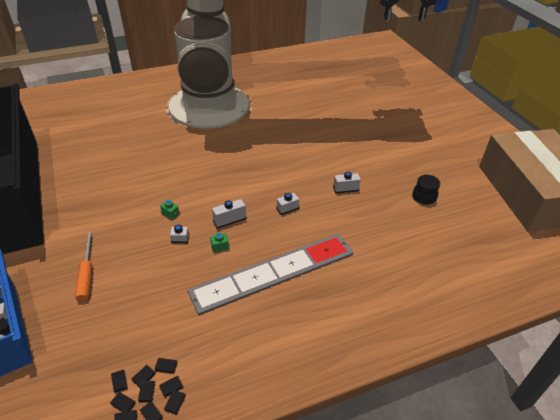

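The silver candidates, smallest to largest, are (371,213), (258,218), (189,226) and (319,221). The green look-alikes are at (337,190) and (373,250), to be left alone. For hood_1 I choose (371,213): it is silver and the shortest. I'll measure it and check it in a close crop.

```bash
cat > m.py <<'E'
from h import *
from scipy.optimize import least_squares
G={1:((371,213),.036,.026),2:((258,218),.048,.032),3:((189,226),.060,.038),4:((319,221),.072,.044)}
def grey(im,c,r=24):
    hsv=cv2.cvtColor(im,cv2.COLOR_RGB2HSV).astype(int)
    m=((hsv[...,1]<60)&(hsv[...,2]>110)).astype(np.uint8)
    w=np.zeros_like(m);cv2.circle(w,tuple(int(v) for v in c),r,1,-1);return m*w
def blue(im,c,r=10):
    a=im.astype(int);m=((a[...,2]>a[...,0]+25)&(a[...,2]>a[...,1]+15)).astype(np.uint8)
    w=np.zeros_like(m);cv2.circle(w,tuple(int(v) for v in c),r,1,-1);return m*w
def cen(m): ys,xs=np.nonzero(m);return np.array([xs.mean(),ys.mean()])
E
python3 - <<'E'
from m import *
im=camera("top")
for i,(c,L,H) in G.items():
    b=blue(im,c);p=world("top",cen(b),H+.010)
    g=cv2.morphologyEx(grey(im,c)|b,cv2.MORPH_CLOSE,np.ones((5,5)))
    r=cv2.minAreaRect(cv2.findNonZero(g));box=np.array([world("top",q,H)[:2] for q in cv2.boxPoints(r)])
    e=[box[1]-box[0],box[2]-box[1]];l=[np.linalg.norm(v) for v in e];k=int(l[1]>l[0])
    # side lengths
    print(i,p.round(4),"box c",box.mean(0).round(4),"len",np.round(l,3),"yaw",round(np.degrees(np.arctan2(e[k][1],e[k][0]))%180,1))
hsv=cv2.cvtColor(im,cv2.COLOR_RGB2HSV).astype(int)
red=((hsv[...,1]>200)&(hsv[...,2]>120)&((hsv[...,0]<4)|(hsv[...,0]>176))).astype(np.uint8);red[:, :200]=0;red[:,300:]=0;red[180:]=0;red[:120]=0
P=[world("top",cen(red),.008)[:2]]
for c in((283,149),(318,145),(353,141)):
    m=grey(im,c,30);n,lab,st,ce=cv2.connectedComponentsWithStats(m)
    m=(lab==1+np.argmax(st[1:,4])).astype(np.uint8);P.append(world("top",cen(m),.008)[:2])
P=np.array(P);print(P.round(4),np.linalg.norm(np.diff(P,axis=0),axis=1))
d=P[3]-P[0];print(np.degrees(np.arctan2(d[1],d[0])))
save(cv2.resize(im[120:270,160:400],None,fx=3.3,fy=3.3,interpolation=cv2.INTER_CUBIC),"crop.png")
o=bot.get_obs();print(o["ee_pos"],o["tcp_rot"],o["opening"]);m=camera_model("wrist");print((-np.array(m["R"]).T@np.array(m["t"])),np.array(m["R"])[2],m["fx"])
E
```

```text
1 [ 0.5065 -0.2072  0.036 ] box c [ 0.5065 -0.2066] len [0.025 0.034] yaw 69.9
2 [0.4994 0.0508 0.042 ] box c [0.499  0.0508] len [0.047 0.025] yaw 97.6
3 [0.4838 0.2114 0.048 ] box c [0.4841 0.2117] len [0.025 0.059] yaw 78.2
4 [ 0.489  -0.0883  0.054 ] box c [ 0.4892 -0.0879] len [0.071 0.025] yaw 96.0
[[ 0.656   0.0762]
 [ 0.6651 -0.0222]
 [ 0.6717 -0.0928]
 [ 0.6782 -0.1617]] [0.09880365 0.07089657 0.06920796]
-84.66454812442447
[0.15292999 0.52829871 0.40467402] [-1.79996623e+02  1.74094797e-03  1.63857539e+02] 0.08566913230819903
[0.0762149  0.5500722  0.37390513] [ 0.30153936 -0.08689628 -0.94948568] 308.0177235721746
```

View pics/crop.png

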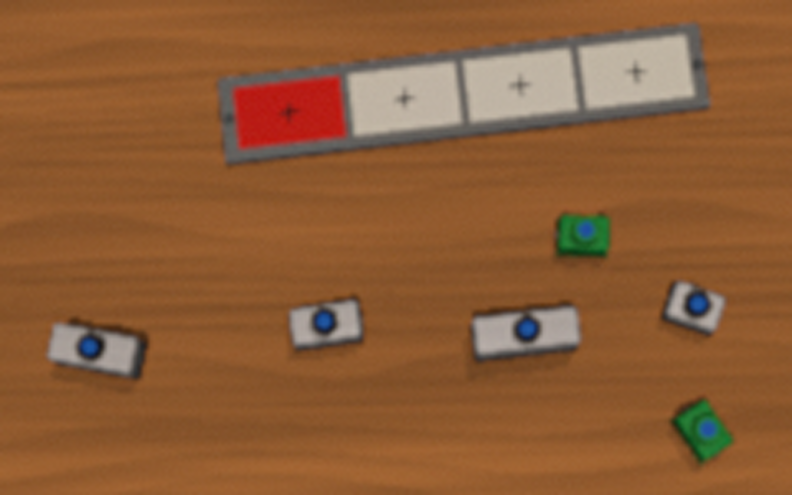

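The crop confirms it: hood_1 is silver at top pixel (371,213), with greens either side at (337,190) and (373,250). The board crosses are at top pixels of about (247.2,153.6), (282.4,149.3), (317.2,145.4) and (352.7,141.5).

Emit:
move_arm:
  jaw: [0.2,0.2,0.2,0.2,0.2,0.2,0.2,0.2]
  delta_pos:
    - [0.0147,-0.0306,-0.006]
    - [0.0147,-0.0306,-0.006]
    - [0.0147,-0.0306,-0.006]
    - [0.0147,-0.0306,-0.006]
    - [0.0147,-0.0306,-0.006]
    - [0.0147,-0.0306,-0.006]
    - [0.0147,-0.0306,-0.006]
    - [0.0147,-0.0306,-0.006]
  yaw: [-0.068,-0.068,-0.068,-0.068,-0.068,-0.068,-0.068,-0.068]
  force: 40

```text
time: 1.27
ee_pos: [0.2707, 0.282, 0.3566]
tcp_rot: [180.0, -0.0, 132.5]
wrist_force: [0.9, 0.2, -0.1]
opening: 0.0682
grasp_force: 0.0
```

Emit:
move_arm:
  jaw: [0.2,0.2,0.2,0.2,0.2,0.2,0.2,0.2]
  delta_pos:
    - [0.0147,-0.0306,-0.006]
    - [0.0147,-0.0306,-0.006]
    - [0.0147,-0.0306,-0.006]
    - [0.0147,-0.0306,-0.006]
    - [0.0147,-0.0306,-0.006]
    - [0.0147,-0.0306,-0.006]
    - [0.0147,-0.0306,-0.006]
    - [0.0147,-0.0306,-0.006]
  yaw: [-0.068,-0.068,-0.068,-0.068,-0.068,-0.068,-0.068,-0.068]

```text
time: 1.93
ee_pos: [0.3884, 0.0369, 0.3087]
tcp_rot: [179.9, 0.0, 101.3]
wrist_force: [0.5, 1.2, 0.3]
opening: 0.0681
grasp_force: 0.0
```

Emit:
move_arm:
  jaw: [0.2,0.2,0.2,0.2,0.2,0.2,0.2,0.2,0.2]
  delta_pos:
    - [0.0147,-0.0306,-0.006]
    - [0.0147,-0.0306,-0.006]
    - [0.0147,-0.0306,-0.006]
    - [0.0147,-0.0306,-0.006]
    - [0.0147,-0.0306,-0.006]
    - [0.0147,-0.0306,-0.006]
    - [0.0147,-0.0306,-0.006]
    - [0.0147,-0.0306,-0.006]
    - [0,0,0]
  yaw: [-0.068,-0.068,-0.068,-0.068,-0.068,-0.068,-0.068,-0.068,0]

```text
time: 2.68
ee_pos: [0.507, -0.2101, 0.2585]
tcp_rot: [-179.9, 0.1, 69.9]
wrist_force: [-0.6, 0.4, -0.4]
opening: 0.0686
grasp_force: 0.0
```

```bash
python3 - <<'E'
from m import *
P=np.array([world("top",c,.008)[:2] for c in((247.2,153.6),(282.4,149.3),(317.2,145.4),(352.7,141.5))])
k=np.arange(4)-1.5;d=(k@P)/(k@k);d0=d/np.linalg.norm(d)
print(np.linalg.norm(d),(P.mean(0)+np.outer(k,d0*.084)).round(4),np.degrees(np.arctan2(d[1],d[0]))%180)
o=bot.get_obs();print(o)
import cv2
im=camera("wrist");save(im,"w1.png");print(px("wrist",[.5065,-.207,.036]))
E
```

```text
0.08422633642921926 [[ 0.6563  0.0761]
 [ 0.664  -0.0076]
 [ 0.6717 -0.0912]
 [ 0.6794 -0.1748]] 95.27066427774807
{'time': 2.6833, 'q': array([-2.25005111e+01,  4.50893715e+00, -6.58484623e+00,  7.89597324e+01,
       -5.44079393e-02,  8.75677579e+01]), 'qd': array([ 2.98074268, -3.62224171, -2.8741165 ,  2.80516199,  1.13463074,
       -2.05482361]), 'joint_efforts': array([ -1.90601841, -49.67786551,  49.52772617,  -0.78505447,
        -0.101298  ,   0.37907626]), 'ee_pos': array([ 0.50701836, -0.21013389,  0.25850025]), 'tcp_rot': array([-1.79944223e+02,  5.20878010e-02,  6.99317817e+01]), 'wrist_force': array([-0.62096672,  0.35303448, -0.42758259]), 'torque': array([0.01032572, 0.01862655, 0.02000684]), 'grasp_force': 0.0, 'opening': 0.06862084078986597}
[np.float64(278.8885198779217), np.float64(232.68364032947514)]
```

View pics/w1.png

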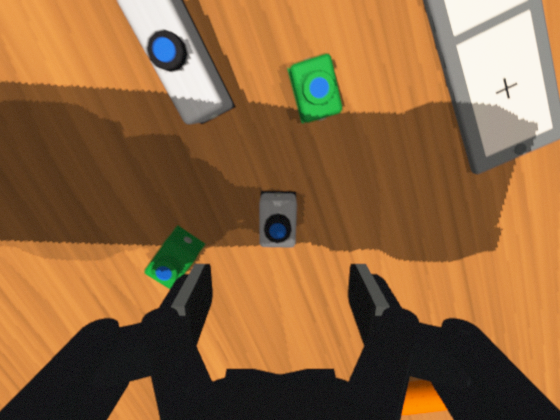

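The wrist picture shows silver hood_1 centred at (278,222), squared up between the fingers, with the predicted gland pixel within 5 px. The green block at (175,257) is clear of the left finger. I'll go down and grip.

Emit:
move_arm:
  jaw: [0.2,0.2,0.2,0.2,0.2,0.8,0.9,1,1,1]
  delta_pos:
    - [0.001,-0.001,-0.02]
    - [0,0,-0.02]
    - [0,0,-0.02]
    - [0,0,-0.021]
    - [0,0,0]
    - [0,0,0]
    - [0,0,0]
    - [0,0,0]
    - [0,0,0]
    - [0,0,0]
  yaw: [0,0,0,0,0,0,0,0,0,0]

```text
time: 3.57
ee_pos: [0.5073, -0.2072, 0.1816]
tcp_rot: [179.8, -0.0, 70.4]
wrist_force: [-0.0, 0.6, 6.9]
opening: 0.025
grasp_force: 40.7
```

Emit:
move_arm:
  jaw: [1,1,1,1,1,1,1]
  delta_pos:
    - [0,0,0]
    - [0,0,0]
    - [0,0,0.02]
    - [0,0,0.02]
    - [0,0,0.02]
    - [0,0,0]
    - [0,0,0]
  yaw: [0,0,0,0,0,0,0]

```text
time: 4.15
ee_pos: [0.5072, -0.2073, 0.2414]
tcp_rot: [179.8, 0.0, 70.3]
wrist_force: [0.4, 1.3, -0.2]
opening: 0.025
grasp_force: 39.8
```

Emit:
move_arm:
  jaw: [1,1,1,1,1,1,1,1,1,1]
  delta_pos:
    - [0.0149,0.0283,0]
    - [0.0149,0.0283,0]
    - [0.0149,0.0283,0]
    - [0.0149,0.0283,0]
    - [0.0149,0.0283,0]
    - [0.0149,0.0283,0]
    - [0.0149,0.0283,0]
    - [0.0149,0.0283,0]
    - [0.0149,0.0283,0]
    - [0.0149,0.0283,0]
  yaw: [0.0437,0.0437,0.0437,0.0437,0.0437,0.0437,0.0437,0.0437,0.0437,0.0437]

```text
time: 4.98
ee_pos: [0.656, 0.0775, 0.2385]
tcp_rot: [-179.9, 0.0, 95.5]
wrist_force: [-0.0, -0.9, -0.6]
opening: 0.0251
grasp_force: 39.7
```

Emit:
move_arm:
  jaw: [1,1,1,1,1,1]
  delta_pos:
    - [0,0,0]
    - [0,0,0]
    - [0,0,-0.02]
    - [0,0,-0.02]
    - [0,0,0]
    - [0,0,0]
  yaw: [0,0,0,0,0,0]

```text
time: 5.48
ee_pos: [0.6549, 0.075, 0.1984]
tcp_rot: [-179.8, 0.0, 95.3]
wrist_force: [0.5, -0.1, -0.0]
opening: 0.025
grasp_force: 39.8
```

```bash
python3 - <<'E'
from h import *
im=camera("wrist");save(im,"w2.png");print(px("wrist",[.6563,.0761,.008]),px("wrist",[.6563,.0761,.058]))
E
```

```text
[np.float64(280.48370342712946), np.float64(253.42575911938889)] [np.float64(280.561220255447), np.float64(305.992874666955)]
```

View pics/w2.png

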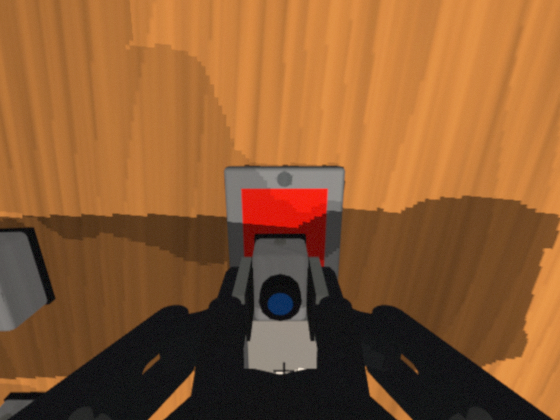

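The wrist picture shows hood_1 held over the red mark, hood column 281 against board centre 285. I'll shift it about 1.5 mm and set it down.

Emit:
move_arm:
  jaw: [1,1,1,1]
  delta_pos:
    - [0.0015,0.001,-0.004]
    - [0,0,-0.005]
    - [0,0,0]
    - [0,0,0]
  yaw: [0,0,0,0]

```text
time: 5.87
ee_pos: [0.6572, 0.0769, 0.1907]
tcp_rot: [-180.0, 0.0, 95.4]
wrist_force: [-0.3, 1.2, -0.4]
opening: 0.0247
grasp_force: 39.8
```

Emit:
move_arm:
  jaw: [1,1,1]
  delta_pos:
    - [0,0,-0.002]
    - [0,0,0]
    - [0,0,0]
  yaw: [0,0,0]

```text
time: 6.12
ee_pos: [0.6574, 0.0769, 0.1897]
tcp_rot: [179.9, 0.0, 95.4]
wrist_force: [-1.5, -0.9, 5.5]
opening: 0.0251
grasp_force: 40.5
```

Emit:
move_arm:
  jaw: [0.8,0.6,0.4,0.3,0.2,0.2,0.2,0.2,0.2,0.2]
  delta_pos:
    - [0,0,0]
    - [0,0,0]
    - [0,0,0]
    - [0,0,0]
    - [0,0,0]
    - [0,0,0]
    - [0,0,0.02]
    - [0,0,0.02]
    - [0,0,0.02]
    - [0,0,0.02]
  yaw: [0,0,0,0,0,0,0,0,0,0]

```text
time: 6.95
ee_pos: [0.6571, 0.0769, 0.2694]
tcp_rot: [-180.0, 0.0, 95.4]
wrist_force: [0.6, 0.4, -0.1]
opening: 0.068
grasp_force: 0.0
```

Emit:
move_arm:
  jaw: [0.2,0.2,0.2,0.2,0.2,0.2,0.2]
  delta_pos:
    - [-0.0316,-0.0052,0]
    - [-0.0316,-0.0052,0]
    - [-0.0316,-0.0052,0]
    - [-0.0316,-0.0052,0]
    - [-0.0316,-0.0052,0]
    - [0,0,0]
    - [0,0,0]
  yaw: [0.04,0,0,0,0,0,0]

```text
time: 7.53
ee_pos: [0.4982, 0.0507, 0.2692]
tcp_rot: [179.9, 0.0, 97.7]
wrist_force: [-0.2, 0.5, -0.1]
opening: 0.0685
grasp_force: 0.0
```

```bash
python3 - <<'E'
from m import *
im=camera("wrist")
top=camera("top");save(np.vstack([cv2.resize(top[100:240,190:400],None,fx=2.6,fy=2.6),cv2.resize(im,(546,410))[:230]]),"c2.png")
print(px("wrist",[.4994,.0508,.042]),px("top",[.6563,.0761,.044]))
for r in pinpoint("top","hood_1"): print(np.round(r["xy"],1),round(r["confidence"],2),world("top",r["xy"],.008).round(4))
E
```

```text
[np.float64(277.80961565251533), np.float64(231.950189891468)] [np.float64(245.95165883079082), np.float64(149.5917383682389)]
[319.1 222.6] 0.8 [ 0.4868 -0.0898  0.008 ]
[191.4 225.6] 0.59 [0.486  0.2087 0.008 ]
[372.4 250.6] 0.55 [ 0.4196 -0.2101  0.008 ]
[339.3 192.4] 0.5 [ 0.557  -0.1392  0.008 ]
[454.9 202.9] 0.44 [ 0.5262 -0.4058  0.008 ]
```

View pics/c2.png

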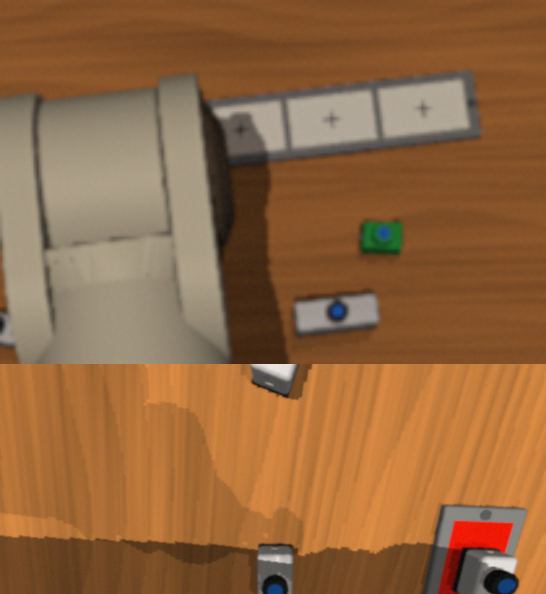

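The picture shows hood_1 upright on the red mark, and hood_2 below the gripper at about (275,588), where I predicted it. I'll grip hood_2.

Emit:
move_arm:
  jaw: [0.2,0.2,0.2,0.2,0.2,0.8,0.9,1,1,1]
  delta_pos:
    - [0.001,0,-0.021]
    - [0,0,-0.021]
    - [0,0,-0.021]
    - [0,0,-0.021]
    - [0,0,0]
    - [0,0,0]
    - [0,0,0]
    - [0,0,0]
    - [0,0,0]
    - [0,0,0]
  yaw: [0,0,0,0,0,0,0,0,0,0]

```text
time: 8.52
ee_pos: [0.5009, 0.051, 0.1863]
tcp_rot: [179.8, 0.0, 97.7]
wrist_force: [0.4, 0.7, 5.8]
opening: 0.0256
grasp_force: 40.7
```

Emit:
move_arm:
  jaw: [1,1,1,1,1,1,1]
  delta_pos:
    - [0,0,0]
    - [0,0,0]
    - [0,0,0.02]
    - [0,0,0.02]
    - [0,0,0.02]
    - [0,0,0]
    - [0,0,0]
  yaw: [0,0,0,0,0,0,0]

```text
time: 9.1
ee_pos: [0.5006, 0.0509, 0.2459]
tcp_rot: [179.9, 0.0, 97.7]
wrist_force: [0.3, -0.8, -1.8]
opening: 0.0248
grasp_force: 39.9
```

Emit:
move_arm:
  jaw: [1,1,1,1,1,1,1,1]
  delta_pos:
    - [0.0274,-0.0098,0]
    - [0.0274,-0.0098,0]
    - [0.0274,-0.0098,0]
    - [0.0274,-0.0098,0]
    - [0.0274,-0.0098,0]
    - [0.0274,-0.0098,0]
    - [0,0,0]
    - [0,0,0]
  yaw: [-0.042,0,0,0,0,0,0,0]

```text
time: 9.77
ee_pos: [0.6652, -0.0085, 0.2419]
tcp_rot: [-179.8, -0.0, 95.2]
wrist_force: [0.0, 0.6, -0.6]
opening: 0.0256
grasp_force: 40.1
```

Emit:
move_arm:
  jaw: [1,1,1,1,1,1]
  delta_pos:
    - [0,0,-0.02]
    - [0,0,-0.02]
    - [0,0,-0.005]
    - [0,0,0]
    - [0,0,0]
    - [0,0,0]
  yaw: [0,0,0,0,0,0]

```text
time: 10.27
ee_pos: [0.6647, -0.0077, 0.2012]
tcp_rot: [179.9, 0.0, 95.3]
wrist_force: [0.1, 0.4, -0.6]
opening: 0.0252
grasp_force: 40.1
```

```bash
python3 - <<'E'
from h import *
im=camera("wrist");save(im,"w3.png");print(px("wrist",[.664,-.0076,.008]))
E
```

```text
[np.float64(276.5023658414425), np.float64(253.37035225350408)]
```

View pics/w3.png

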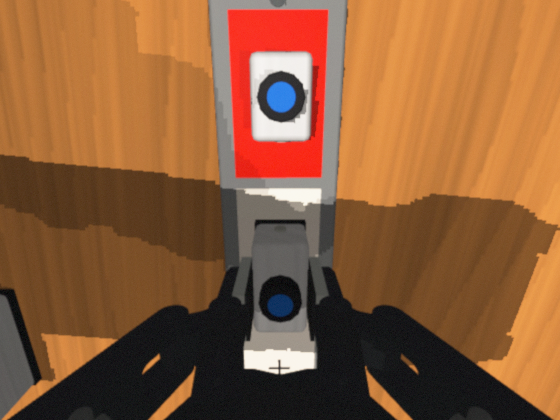

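The picture shows hood_1 upright and centred on the red mark at (281,97), and hood_2 lined up over the next mark at column 280. I'll set hood_2 down.

Emit:
move_arm:
  jaw: [1,1,1,1,1]
  delta_pos:
    - [0,0,-0.004]
    - [0,0,-0.004]
    - [0,0,0]
    - [0,0,0]
    - [0,0,0]
  yaw: [0,0,0,0,0]

```text
time: 10.73
ee_pos: [0.665, -0.0079, 0.1941]
tcp_rot: [179.8, 0.0, 95.3]
wrist_force: [-3.3, -0.3, 11.7]
opening: 0.0251
grasp_force: 42.2
```

Emit:
move_arm:
  jaw: [0.8,0.6,0.4,0.3,0.2,0.2,0.2,0.2,0.2,0.2]
  delta_pos:
    - [0,0,0]
    - [0,0,0]
    - [0,0,0]
    - [0,0,0]
    - [0,0,0]
    - [0,0,0]
    - [0,0,0.02]
    - [0,0,0.02]
    - [0,0,0.02]
    - [0,0,0.02]
  yaw: [0,0,0,0,0,0,0,0,0,0]

```text
time: 11.57
ee_pos: [0.6645, -0.0079, 0.2723]
tcp_rot: [-180.0, -0.0, 95.3]
wrist_force: [0.7, 0.9, 0.3]
opening: 0.0683
grasp_force: 0.0
```

Emit:
move_arm:
  jaw: [0.2,0.2,0.2,0.2,0.2,0.2,0.2,0.2,0.2,0.2]
  delta_pos:
    - [-0.0226,0.0274,0]
    - [-0.0226,0.0274,0]
    - [-0.0226,0.0274,0]
    - [-0.0226,0.0274,0]
    - [-0.0226,0.0274,0]
    - [-0.0226,0.0274,0]
    - [-0.0226,0.0274,0]
    - [-0.0226,0.0274,0]
    - [0,0,0]
    - [0,0,0]
  yaw: [-0.0373,-0.0373,-0.0373,-0.0373,-0.0373,-0.0373,-0.0373,-0.0373,0,0]

```text
time: 12.4
ee_pos: [0.4829, 0.2126, 0.2719]
tcp_rot: [180.0, -0.0, 78.4]
wrist_force: [0.3, -0.9, 0.4]
opening: 0.0683
grasp_force: 0.0
```

```bash
python3 - <<'E'
from m import *
im=camera("wrist");save(im,"w4.png");print(px("wrist",[.4838,.2114,.048]))
E
```

```text
[np.float64(278.7359567559925), np.float64(234.44337075430462)]
```

View pics/w4.png

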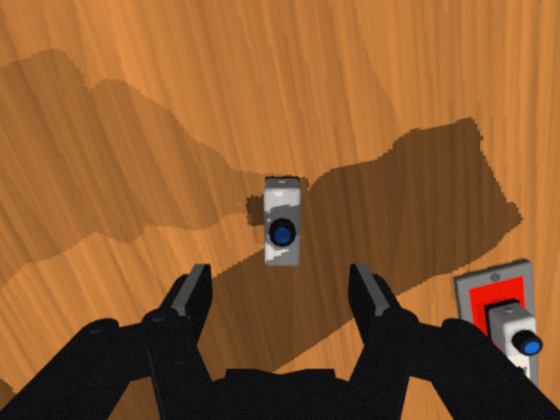

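The picture shows hood_3 at (282,222), aligned between the fingers. I'll grip it and carry it to the third mark.

Emit:
move_arm:
  jaw: [0.2,0.2,0.2,0.2,0.2,0.8,0.9,1,1,1]
  delta_pos:
    - [0.001,-0.001,-0.021]
    - [0,0,-0.021]
    - [0,0,-0.021]
    - [0,0,-0.021]
    - [0,0,0]
    - [0,0,0]
    - [0,0,0]
    - [0,0,0]
    - [0,0,0]
    - [0,0,0]
  yaw: [0,0,0,0,0,0,0,0,0,0]

```text
time: 13.28
ee_pos: [0.4855, 0.2104, 0.1894]
tcp_rot: [179.9, -0.1, 78.2]
wrist_force: [0.6, -1.3, 7.0]
opening: 0.0251
grasp_force: 41.0
```

Emit:
move_arm:
  jaw: [1,1,1,1,1,1,1,1]
  delta_pos:
    - [0,0,0]
    - [0,0,0]
    - [0,0,0.02]
    - [0,0,0.02]
    - [0,0,0.02]
    - [0,0,0.02]
    - [0,0,0]
    - [0,0,0]
  yaw: [0,0,0,0,0,0,0,0]

```text
time: 13.95
ee_pos: [0.4852, 0.2105, 0.269]
tcp_rot: [179.9, -0.1, 78.2]
wrist_force: [-0.8, 0.7, -1.9]
opening: 0.0248
grasp_force: 40.1
```

Emit:
move_arm:
  jaw: [1,1,1,1,1,1,1,1,1,1]
  delta_pos:
    - [0.0187,-0.0303,0]
    - [0.0187,-0.0303,0]
    - [0.0187,-0.0303,0]
    - [0.0187,-0.0303,0]
    - [0.0187,-0.0303,0]
    - [0.0187,-0.0303,0]
    - [0.0187,-0.0303,0]
    - [0.0187,-0.0303,0]
    - [0.0187,-0.0303,0]
    - [0.0187,-0.0303,0]
  yaw: [0.0298,0.0298,0.0298,0.0298,0.0298,0.0298,0.0298,0.0298,0.0298,0.0298]

```text
time: 14.78
ee_pos: [0.6723, -0.0943, 0.266]
tcp_rot: [-179.9, -0.0, 95.3]
wrist_force: [-0.1, 0.7, -1.5]
opening: 0.0252
grasp_force: 40.1
```

Emit:
move_arm:
  jaw: [1,1,1,1,1,1,1,1]
  delta_pos:
    - [0,0,0]
    - [0,0,0]
    - [0,0,-0.02]
    - [0,0,-0.02]
    - [0,0,-0.02]
    - [0,0,-0.004]
    - [0,0,0]
    - [0,0,0]
  yaw: [0,0,0,0,0,0,0,0]

```text
time: 15.45
ee_pos: [0.6717, -0.0921, 0.2043]
tcp_rot: [-180.0, -0.0, 95.3]
wrist_force: [0.7, 0.1, -1.7]
opening: 0.0255
grasp_force: 40.2
```

```bash
python3 - <<'E'
from h import *
im=camera("wrist");save(im,"w5.png")
E
```

```text
(no output)
```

View pics/w5.png

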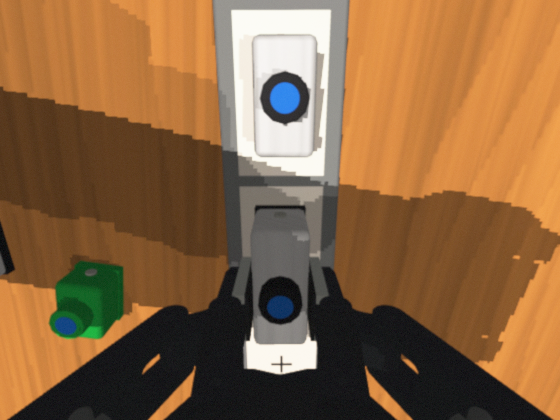

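The picture shows hood_2 upright and centred on its mark at (284,97), and hood_3 lined up over the third mark at column 280. I'll lower it.

Emit:
move_arm:
  jaw: [1,1,1,1,1]
  delta_pos:
    - [0.001,0,-0.004]
    - [0,0,-0.004]
    - [0,0,0]
    - [0,0,0]
    - [0,0,0]
  yaw: [0,0,0,0,0]

```text
time: 15.92
ee_pos: [0.6734, -0.0927, 0.1973]
tcp_rot: [179.8, 0.0, 95.2]
wrist_force: [0.0, 0.7, 5.9]
opening: 0.0254
grasp_force: 41.3
```

Emit:
move_arm:
  jaw: [0.8,0.6,0.4,0.3,0.2,0.2,0.2,0.2,0.2,0.2]
  delta_pos:
    - [0,0,0]
    - [0,0,0]
    - [0,0,0]
    - [0,0,0]
    - [0,0,0]
    - [0,0,0]
    - [0,0,0.02]
    - [0,0,0.02]
    - [0,0,0.02]
    - [0,0,0.02]
  yaw: [0,0,0,0,0,0,0,0,0,0]

```text
time: 16.75
ee_pos: [0.6727, -0.0927, 0.2764]
tcp_rot: [-180.0, -0.0, 95.2]
wrist_force: [-0.1, -0.1, -0.7]
opening: 0.0683
grasp_force: 0.0
```

Emit:
move_arm:
  jaw: [0.2,0.2,0.2,0.2,0.2,0.2,0.2]
  delta_pos:
    - [-0.0369,0.0009,0]
    - [-0.0369,0.0009,0]
    - [-0.0369,0.0009,0]
    - [-0.0369,0.0009,0]
    - [-0.0369,0.0009,0]
    - [0,0,0]
    - [0,0,0]
  yaw: [0.013,0,0,0,0,0,0]

```text
time: 17.33
ee_pos: [0.4869, -0.0882, 0.2762]
tcp_rot: [179.9, 0.0, 96.0]
wrist_force: [0.8, -1.1, -0.3]
opening: 0.0682
grasp_force: 0.0
```

```bash
python3 - <<'E'
from m import *
im=camera("wrist");save(im,"w6.png");print(px("wrist",[.489,-.0883,.054]))
E
```

```text
[np.float64(279.5399927039843), np.float64(234.59851482360037)]
```

View pics/w6.png

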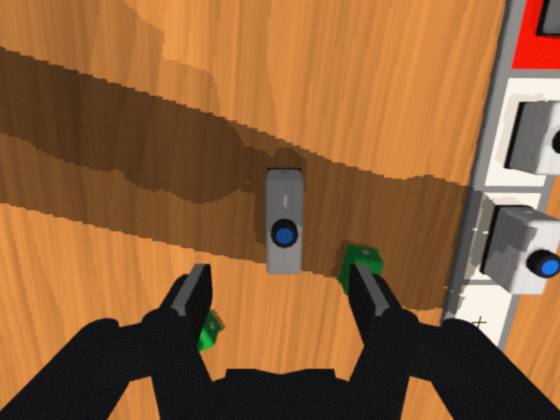

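The picture shows hood_4 at (284,225), aligned. The green block at (360,268) is near the right finger but offset along the hood, so I'll narrow the jaw a little, then grip.

Emit:
move_arm:
  jaw: [0.4,0.4,0.4,0.4,0.4,0.4,0.8,1,1,1]
  delta_pos:
    - [0.002,0,0]
    - [0.001,0,-0.021]
    - [0,0,-0.021]
    - [0,0,-0.021]
    - [0,0,-0.021]
    - [0,0,0]
    - [0,0,0]
    - [0,0,0]
    - [0,0,0]
    - [0,0,0]
  yaw: [0,0,0,0,0,0,0,0,0,0]

```text
time: 18.22
ee_pos: [0.492, -0.0883, 0.1929]
tcp_rot: [179.9, 0.0, 96.0]
wrist_force: [0.8, -0.3, 4.2]
opening: 0.0251
grasp_force: 41.6
```

Emit:
move_arm:
  jaw: [1,1,1,1,1,1,1,1]
  delta_pos:
    - [0,0,0]
    - [0,0,0]
    - [0,0,0.02]
    - [0,0,0.02]
    - [0,0,0.02]
    - [0,0,0.02]
    - [0,0,0]
    - [0,0,0]
  yaw: [0,0,0,0,0,0,0,0]

```text
time: 18.88
ee_pos: [0.4916, -0.0882, 0.2723]
tcp_rot: [179.9, 0.0, 96.0]
wrist_force: [0.1, 0.0, -2.5]
opening: 0.0253
grasp_force: 40.8
```

Emit:
move_arm:
  jaw: [1,1,1,1,1,1,1,1]
  delta_pos:
    - [0.0315,-0.0146,0]
    - [0.0315,-0.0146,0]
    - [0.0315,-0.0146,0]
    - [0.0315,-0.0146,0]
    - [0.0315,-0.0146,0]
    - [0.0315,-0.0146,0]
    - [0,0,0]
    - [0,0,0]
  yaw: [-0.013,0,0,0,0,0,0,0]

```text
time: 19.55
ee_pos: [0.6812, -0.1765, 0.267]
tcp_rot: [-179.7, -0.1, 95.2]
wrist_force: [-1.0, 0.1, -1.3]
opening: 0.0256
grasp_force: 40.8
```

Emit:
move_arm:
  jaw: [1,1,1,1,1,1]
  delta_pos:
    - [0,0,-0.02]
    - [0,0,-0.02]
    - [0,0,-0.02]
    - [0,0,-0.004]
    - [0,0,0]
    - [0,0,0]
  yaw: [0,0,0,0,0,0]

```text
time: 20.05
ee_pos: [0.6799, -0.1755, 0.2087]
tcp_rot: [180.0, 0.0, 95.3]
wrist_force: [0.1, -0.6, -1.0]
opening: 0.0253
grasp_force: 40.8
```

```bash
python3 - <<'E'
from h import *
im=camera("wrist");save(im,"w7.png")
E
```

```text
(no output)
```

View pics/w7.png

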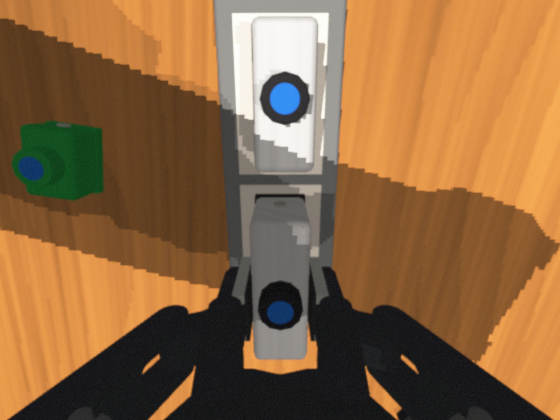

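The picture shows hood_3 on its mark at (284,97), and hood_4 over the end mark at column 280. I'll lower it.

Emit:
move_arm:
  jaw: [1,1,1,1,1]
  delta_pos:
    - [0.001,0,-0.004]
    - [0,0,-0.004]
    - [0,0,-0.001]
    - [0,0,0]
    - [0,0,0]
  yaw: [0,0,0,0,0]

```text
time: 20.52
ee_pos: [0.6818, -0.1759, 0.2008]
tcp_rot: [179.8, 0.1, 95.3]
wrist_force: [-1.7, 0.9, 8.0]
opening: 0.0256
grasp_force: 42.3
```

Emit:
move_arm:
  jaw: [0.8,0.6,0.4,0.3,0.2,0.2,0.2,0.2,0.2,0.2]
  delta_pos:
    - [0,0,0]
    - [0,0,0]
    - [0,0,0]
    - [0,0,0]
    - [0,0,0]
    - [0,0,0]
    - [0,0,0.02]
    - [0,0,0.02]
    - [0,0,0.02]
    - [0,0,0.02]
  yaw: [0,0,0,0,0,0,0,0,0,0]

```text
time: 21.35
ee_pos: [0.6813, -0.1758, 0.2793]
tcp_rot: [-180.0, -0.0, 95.2]
wrist_force: [0.6, 0.2, -0.7]
opening: 0.0682
grasp_force: 0.0
```

Emit:
move_arm:
  jaw: [0.2,0.2,0.2,0.2,0.2,0.2,0.2,0.2,0.2,0.2]
  delta_pos:
    - [-0.03,0,0.01]
    - [-0.03,0,0.01]
    - [-0.03,0,0.01]
    - [-0.03,0,0.01]
    - [-0.03,0,0.01]
    - [-0.03,0,0.01]
    - [-0.03,0,0.01]
    - [-0.03,0,0.01]
    - [-0.02,0,0]
    - [0,0,0]
  yaw: [0,0,0,0,0,0,0,0,0,0]

```text
time: 22.18
ee_pos: [0.4186, -0.1757, 0.3602]
tcp_rot: [179.9, 0.1, 95.2]
wrist_force: [0.5, 0.2, 0.0]
opening: 0.0681
grasp_force: 0.0
```

```bash
python3 - <<'E'
from m import *
im=camera("top");save(cv2.resize(im[110:270,100:480],None,fx=2.1,fy=2.1,interpolation=cv2.INTER_CUBIC),"end.png")
M=np.array([[.6563,.0761],[.664,-.0076],[.6717,-.0912],[.6794,-.1748]])
for i,H in enumerate((.026,.032,.038,.044)):
    c=px("top",[*M[i],H+.018]);b=blue(im,c)
    print(i+1,(world("top",cen(b),H+.018)[:2]-M[i]).round(4) if b.any() else "hidden")
E
```

```text
1 [0.0007 0.0006]
2 [ 0.0007 -0.0001]
3 [ 0.0014 -0.0005]
4 [ 0.0018 -0.0009]
```

View pics/end.png

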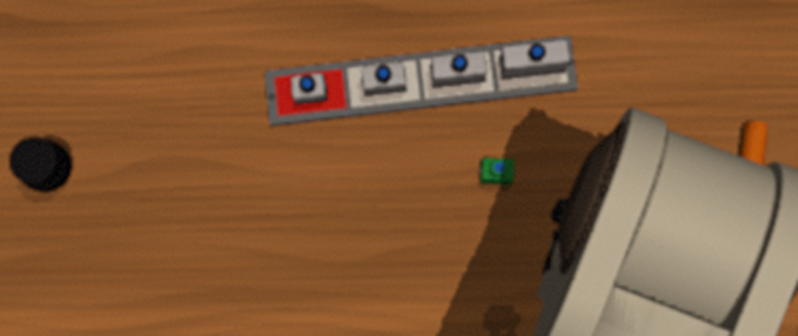

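The picture shows all four hoods standing in order on the marks, glands at (307,84), (383,73), (459,62) and (536,51), each within 2 mm of its mark's centre. The pot hasn't moved and nothing came near the screwdriver.

```bash
python3 -c "
from h import *
print(bot.job_done())"
```

```text
the job is handed in; nothing more can be done
None
```

The four hoods stand upright and released on their marks in order of size, smallest on red, each measured within about 2 mm of its mark's centre; the job is handed in, but no verdict came back.

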